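# Balance and close a centrifuge rotor

## Task

Balance the centrifuge rotor for its next run: put each of the three loose tubes, upright and fully down, into the empty well straight across the axis from the tube of its own kind, leaving the tubes that are already in the rotor in their wells. Then set the clear lid over the rotor so that its rim sits level on the shoulder all round, and leave it there; do not disturb the beaker and the small bottle standing by.

Things in the scene. Friction and masses are not known exactly. Their poses are not given: they have to be found in the camera images.
- rotor: fixed grey metal centrifuge rotor, 198 mm wide; origin on its axis at worktop level, z up. Six equal upright wells, 32 mm bore, centres 65 mm from the axis at 0, 60, .. 300 degrees from its x axis; every second one holds a tube, any tube fits. Well floors 24 mm, flat top 70 mm, centre hub (26 mm wide) 87 mm, lid shoulder (radius 88 to 99 mm, outside the top) 56 mm above the worktop.
- lid: clear round lid, dark rim band, black knob; stands rim down on the worktop. Origin: centre of its rim plane, z up. 198 mm wide, 4 mm walls, top 75 mm above the rim, 0.24 to 0.39 kg. Knob on its axis: head 32 mm wide at 88 to 104 mm, waist 24 mm, foot 52 mm wide up to 79 mm. It passes over the rotor's top (176 mm) with 4 mm play all round, rests on the shoulder and clears the tallest seated tube by 4 mm.
- tall_loose: loose capped plastic centrifuge tube, standing on the worktop, TALL kind: 96 mm high, body 28 mm diameter, closed by a broad flat round ribbed cap, 34 mm diameter, that takes up heights 80 to 96 mm. Origin at the centre of its flat underside (edge bevelled 4 mm), z up along the tube. To be loaded.
- tall_loaded: the like tube that already stands in a rotor well, TALL kind: 96 mm high, body 28 mm diameter, closed by a broad flat round ribbed cap, 34 mm diameter, that takes up heights 80 to 96 mm. Origin at the centre of its underside, z up along the tube. It stays where it is.
- mid_loose: loose capped plastic centrifuge tube, standing on the worktop, NARROW-CAPPED kind: 84 mm high, body 28 mm diameter up to 52 mm, then a sloping shoulder and a slim round ribbed cap, 23 mm diameter, at heights 63 to 84 mm. Origin at the centre of its flat underside (edge bevelled 4 mm), z up along the tube. To be loaded.
- mid_loaded: the like tube that already stands in a rotor well, NARROW-CAPPED kind: 84 mm high, body 28 mm diameter up to 52 mm, then a sloping shoulder and a slim round ribbed cap, 23 mm diameter, at heights 63 to 84 mm. Origin at the centre of its underside, z up along the tube. It stays where it is.
- short_loose: loose capped plastic centrifuge tube, standing on the worktop, HEXAGONAL-CAPPED kind: the shortest, 74 mm high, body 28 mm diameter, with a hexagonal cap about 32 mm wide at heights 56 to 72 mm and a small round boss on it. Origin at the centre of its flat underside (edge bevelled 4 mm), z up along the tube. To be loaded.
- short_loaded: the like tube that already stands in a rotor well, HEXAGONAL-CAPPED kind: the shortest, 74 mm high, body 28 mm diameter, with a hexagonal cap about 32 mm wide at heights 56 to 72 mm and a small round boss on it. Origin at the centre of its underside, z up along the tube. It stays where it is.
- beaker: bystander: empty glass beaker, 70 mm diameter, 86 mm high, on the worktop; origin at the centre of its underside
- reagent: bystander: small glass reagent bottle with a neck and white cap, 48 mm diameter, 110 mm high, on the worktop; origin at the centre of its underside
Not all that is in view belongs to the job. Leave any blue or orange look-alike of the mid_loose alone.

How it is judged (in metres and radians):
At the end, for the whole second after the job is handed in: Each loose tube is seated (within 5 mm) in the well opposite its like, centres 121 to 139 mm apart, tilt under 0.12 rad; the loaded tubes are still seated; the lid is centred within 10 mm, its rim on the shoulder within 4 mm, tilt under 0.04 rad; all at rest (z of tall_loose in the frame of rotor between 0.019 and 0.029 m and horizontal distance between each of tall_loose, tall_loaded, mid_loose, mid_loaded, short_loose, short_loaded and rotor below 0.075 m and angle between each of tall_loose, tall_loaded, mid_loose, mid_loaded, short_loose, short_loaded's own z axis and vertical below 0.12 rad and linear speed of each of tall_loose, tall_loaded, mid_loose, mid_loaded, short_loose, short_loaded, lid below 0.02 m/s and z of tall_loaded in the frame of rotor between 0.019 and 0.029 m and horizontal distance between tall_loose and tall_loaded between 0.121 and 0.139 m and z of mid_loose in the frame of rotor between 0.019 and 0.029 m and z of mid_loaded in the frame of rotor between 0.019 and 0.029 m and horizontal distance between mid_loose and mid_loaded between 0.121 and 0.139 m and z of short_loose in the frame of rotor between 0.019 and 0.029 m and z of short_loaded in the frame of rotor between 0.019 and 0.029 m and horizontal distance between short_loose and short_loaded between 0.121 and 0.139 m and horizontal distance between lid and rotor below 0.01 m and z of lid in the frame of rotor between 0.052 and 0.06 m and angle between lid's own z axis and vertical below 0.04 rad); the robot touches nothing.
It fails at once if a tube that was already in the rotor is pulled up out of its well (tall) (z of tall_loaded in the frame of rotor above 0.055 m).
It fails at once if a tube that was already in the rotor is pulled up out of its well (mid) (z of mid_loaded in the frame of rotor above 0.055 m).
It fails at once if a tube that was already in the rotor is pulled up out of its well (short) (z of short_loaded in the frame of rotor above 0.055 m).
It fails at once if the beaker is pushed away (more than 30 mm) or knocked over (distance of beaker from where it was at the start of the episode above 0.03 m or angle between beaker's own z axis and vertical above 0.5 rad).
It fails at once if the small bottle is pushed away (more than 30 mm) or knocked over (distance of reagent from where it was at the start of the episode above 0.03 m or angle between reagent's own z axis and vertical above 0.5 rad).
It also fails if it takes over 125 s, if anything falls off the work surface, if the arm or the gripper's body presses on something with over 40 N, if the wrist force passes 120 N, or if a joint passes its speed limit or range.

## Robot

A 6-joint arm with a two-finger parallel gripper is mounted at the origin on a cart in front of the work surface, level with it; the furniture and walls round the work are solid. World frame = base frame: x ahead of the robot, y to its left, z up, the work surface at z = 0. Lengths are in m, angles in degrees, forces in N, time in s.
With the tool pointing down it reaches from about 0.375 to 0.925 m from the base axis. Payload 5.7 kg.
Tool frame: the origin (TCP) lies between the finger pads; the fingertips stand tips_ahead ahead of it and the grasp point (between the pads) is the TCP (tips_ahead is the distance from the TCP to the fingertips, in m); y points along the fingers, x is the direction in which the jaws open and shut, and the axes are right-handed (so a half turn about y gives the same grasp; the last joint's range is limited). The gripper opens to 85 mm and grips with 20 to 120 N. Pads are 22 mm wide; open, the fingers measure 114 mm over their backs; the gripper's body (76 mm by 85 mm) begins 54 mm behind the grasp point. The pads swing forward as they close: fully open they stand 13 mm farther back than shut.
Start: joints at [-77.813, 20.558, 86.54, -0, 72.909, -6.595], TCP at [0.193, -0.568, 0.25] pointing down, gripper open.
Joint ranges: [-170.27, 170.27], [-57.76, 135], [12.27, 136.19], [-55.21, 235.2], [11.17, 155.16], [-170.74, 170.74]. Speed limits (degrees/s): [136.94, 136.94, 180, 180, 180, 180].

## Interface

Orientations are given as a 3x3 rotation matrix whose columns are the frame's x, y, z axes.
In Python, from workcell import * gives the robot as it stands.
- The arm moves only by the shell command python3 -m pendant 'ROWS' [FORCE]. ROWS is JSON, one flat list of numbers, 5 for each row, row after row: the opening, from 0 (shut) to 1 (fully open), then the shift along the tool's x, y, z in mm, then the turn about the tool's y in rad. In form: [jaw, dx, dy, dz, roll, jaw, dx, dy, dz, roll, ...]. A call has 1 to 5 rows; each row is the pose to reach, as a shift and turn from the pose measured when the call began, along the tool's axes at that moment; what a row does not reach only later rows make up. A row lasts 1/10 s, in which the tool goes at most 50 mm and 8.59 degrees, less where a joint would pass 70% of its speed; a pose out of reach is approached as far as the arm can. A call with a gripper value outside its range is refused whole. The fingers move at their own pace and stop on an object; FORCE is the grip in N (left out, the last holds). Time passes only in rows, so rows that repeat a pose let the fingers close. It gives the time, the measured TCP pose, the force and the opening at its end, in the units of the state.
- get_state(): the state, without advancing time (a new reading comes with each control period).
- capture(name): name is "scene" or "top"; returns a dict with "img" (420x560x3 uint8, red, green, blue), "range_z" (420x560 float32, m along the optical axis (not along the pixel's ray), 0 where there is no reading), "mtx" (3x3 intrinsics, pixels), "k1" (the pictures are not rectified: a ray, as slopes to the right and down, at radius r is drawn at 1 + k1 r^2 times it, then the intrinsics apply), "R" (3x3) and "t" (3): a world point X has camera coordinates R X + t. Camera axes: x right, y down, z forward; pixel columns grow to the right and rows downward; lengths in m; the calibration is good to about 2 mm. A picture is of the moment at which its call begins.
- close_job(): hands the job in, once; it reports no verdict.
The state is a dict: "time": time; "joint_pos": joint angles; "joint_velocities": joint speeds; "tau": joint torques, N m; "ee_pos": TCP position; "ee_rot": TCP orientation; "force": force on the tool from outside, world axes, zero at the start; "wrist_torque": the same for the moment, N m; "grip_width": finger opening in m.
Only numpy, scipy, OpenCV 4.12 (cv2) and the standard library are available. Lean on these libraries where they do the work, as an engineer would, in place of code of your own. Each camera call takes 0.05 s, during which the arm holds its last target. There are 200 camera calls.

## Working session

There is one attempt and no reset: what is moved stays moved. The work goes in short steps, Python scripts to look and compute and a shell command to move; the robot and the scene stay as the last step left them, time stands still between calls to the robot, and variables do not carry over. Pictures are saved under pics/ and viewed, about 12 in all and at most 16, crops included, and the job is handed in when it is done.

```bash
ls; mkdir -p pics; cat > h.py <<'E'
from workcell import *
import numpy as np, cv2
def snap(n,f=None):
    c=capture(n)
    if f: cv2.imwrite('pics/'+f,c['img'][:,:,::-1])
    return c
def world(c):
    "HxWx3 world points"
    h,w=c['range_z'].shape; K=np.array(c['mtx'],float); k1=c['k1']
    u,v=np.meshgrid(np.arange(w),np.arange(h))
    d=np.stack([(u-K[0,2])/K[0,0],(v-K[1,2])/K[1,1]],-1)
    s=d.copy()
    for _ in range(20): s=d/(1+k1*(s**2).sum(-1,keepdims=True))
    z=c['range_z'][...,None]
    P=np.concatenate([s*z,z],-1)
    return (P-np.array(c['t']))@np.array(c['R'])
E
python3 - <<'E'
from h import *
for n in('scene','top'):
    c=snap(n,n+'0.png'); print(n,c['mtx'],c['k1'],c['R'],c['t'])
    np.savez(n+'0.npz',img=c['img'],W=world(c),z=c['range_z'])
print(get_state())
E
```

```text
pics
scene [[504.7010999    0.         278.23255922]
 [  0.         504.7010999  207.7183491 ]
 [  0.           0.           1.        ]] 0.049598483647440475 [[-0.5729763  -0.81939982  0.01679566]
 [-0.56824565  0.38241897 -0.72859633]
 [ 0.59058873 -0.42701249 -0.68473739]] [0.34224401 0.35234932 1.10770743]
top [[384.29448536   0.         280.61322837]
 [  0.         384.29448536 211.34006876]
 [  0.           0.           1.        ]] 0.026596606303503516 [[-0.00593766 -0.99970069  0.02373337]
 [-0.99800697  0.00443318 -0.06294795]
 [ 0.06282389 -0.02405983 -0.99773458]] [0.01141134 0.56961891 1.22310324]
{'time': 0.1, 'joint_pos': array([-7.78141426e+01,  2.05945623e+01,  8.65923586e+01, -2.37436530e-03,
        7.29079721e+01, -6.59467396e+00]), 'joint_velocities': array([-0.07106558, -0.05994103, -0.17147766,  0.04683673,  0.08395593,
       -0.01062736]), 'tau': array([-1.61767744e-04, -5.28654778e+01, -2.79350352e+01, -1.67443782e-04,
        5.05611984e-03, -1.09562859e-05]), 'ee_pos': array([ 0.19302445, -0.56749687,  0.24953261]), 'ee_rot': array([[ 3.21955256e-01, -3.88312797e-04,  9.46754806e-01],
       [-9.46753448e-01,  1.61051464e-03,  3.21955454e-01],
       [-1.64978189e-03, -9.99998628e-01,  1.50877172e-04]]), 'force': array([-0.34369877, -0.72314697,  0.45768999]), 'wrist_torque': array([-0.0191168 , -0.05616382,  0.03417543]), 'grip_width': 0.08541659374436168}
```

View pics/scene0.png

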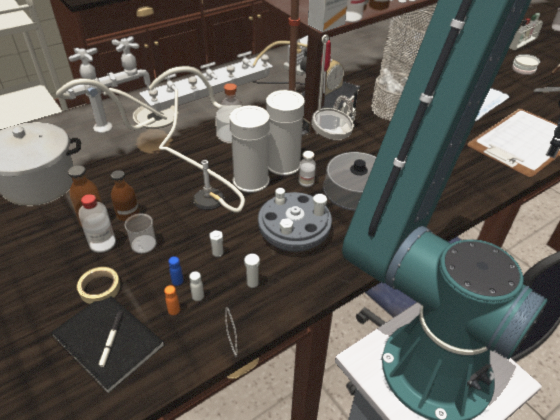

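View pics/top0.png

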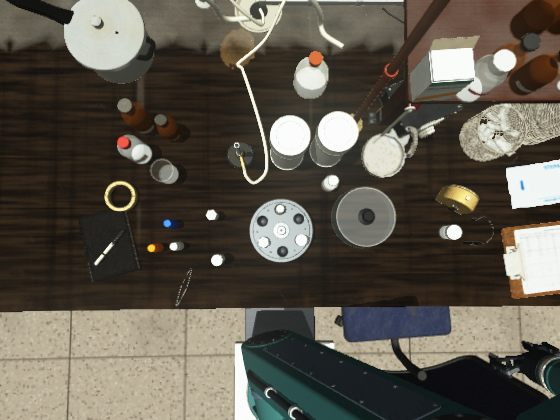

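```bash
python3 - <<'E'
from h import *
d=np.load('scene0.npz'); t=np.load('top0.npz')
cv2.imwrite('pics/crop_s.png',cv2.resize(d['img'][165:315,150:350,::-1],None,fx=4,fy=4,interpolation=cv2.INTER_CUBIC))
cv2.imwrite('pics/crop_t.png',cv2.resize(t['img'][170:290,140:300,::-1],None,fx=5,fy=5,interpolation=cv2.INTER_CUBIC))
W=t['W'];S=d['W']
for n,(u,v) in dict(rot=(281,230),tall=(217,260),mid=(176,246),hexa=(211,215),blue=(168,224),orange=(152,248),knob=(366,216),lidtop=(380,230),reag=(331,184),beaker=(165,172),table=(240,200)).items(): print(n,W[v,u].round(4))
for n,(u,v) in dict(tall=(252,258),mid=(196,276),hexa=(217,237),knob=(360,166),reag=(307,157)).items(): print('s',n,S[v,u].round(4))
E
```

```text
rot [0.5084 0.0094 0.091 ]
tall [0.4202 0.2008 0.099 ]
mid [0.4623 0.3254 0.0866]
hexa [0.5559 0.2234 0.0734]
blue [0.5285 0.3495 0.0886]
orange [0.4569 0.3972 0.0842]
knob [ 0.549  -0.2467  0.1045]
lidtop [ 0.5071 -0.297   0.0729]
reag [ 0.6457 -0.1416  0.1095]
beaker [0.7008 0.3843 0.0019]
table [ 0.6088  0.1409 -0.0025]
s tall [0.4197 0.2024 0.0983]
s mid [0.4552 0.3342 0.0864]
s hexa [0.546  0.227  0.0749]
s knob [ 0.5395 -0.2464  0.0993]
s reag [ 0.6483 -0.1359  0.1097]
```

View pics/crop_s.png

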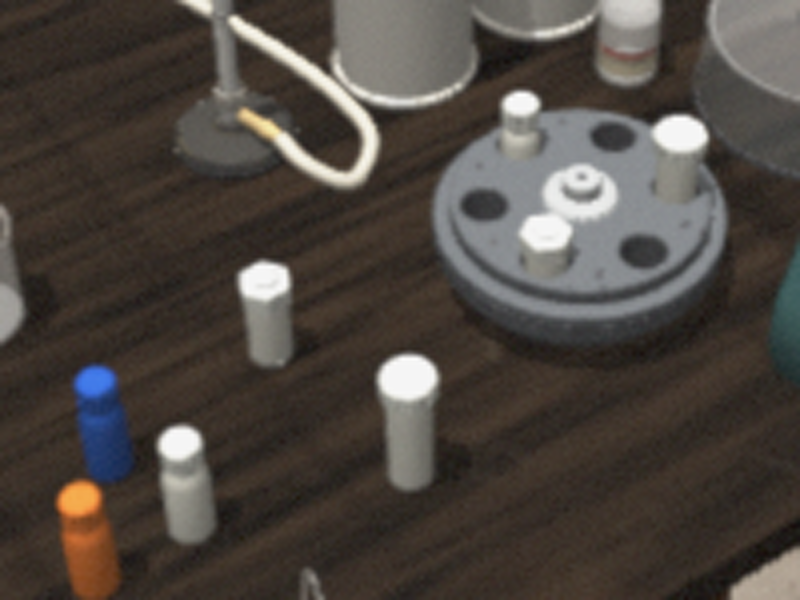

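View pics/crop_t.png

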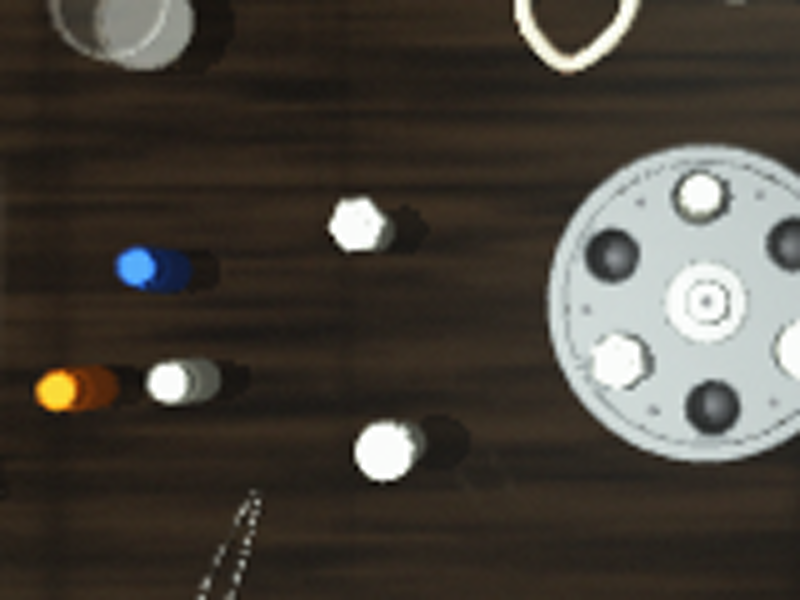

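```bash
cat >> h.py <<'E'
def onplane(c,uv,z):
    K=np.array(c['mtx'],float); uv=np.array(uv,float).reshape(-1,2)
    d=(uv-K[[0,1],2])/[K[0,0],K[1,1]]; s=d.copy()
    for _ in range(20): s=d/(1+c['k1']*(s**2).sum(-1,keepdims=True))
    R=np.array(c['R']);t=np.array(c['t'])
    r=np.c_[s,np.ones(len(s))]@R; o=-R.T@t
    return (o+r*((z-o[2])/r[:,2])[:,None])[:,:2]
def proj(c,P):
    X=np.atleast_2d(P)@np.array(c['R']).T+c['t']; s=X[:,:2]/X[:,2:]
    s=s*(1+c['k1']*(s**2).sum(1,keepdims=True)); K=np.array(c['mtx'])
    return s*[K[0,0],K[1,1]]+K[[0,1],2]
def blob(c,u,v,z,thr=190,win=11):
    g=c['img'][v-win:v+win+1,u-win:u+win+1].max(-1)
    n,l,st,ce=cv2.connectedComponentsWithStats((g>thr).astype(np.uint8))
    k=l[win,win]; 
    if k==0: return None
    p=ce[k]+[u-win,v-win]
    return p.round(1),st[k,4],onplane(c,p,z)[0].round(4)
E
python3 - <<'E'
from h import *
from workcell import *
import workcell; print([x for x in dir(workcell) if x[0]!='_'])
t=snap('top'); s=snap('scene')
print(get_state().keys())
for n,u,v,z in [('tall',217,260,.096),('mid',174,246,.084),('hex',211,215,.073),('midL',280,209,.108),('tallL',302,240,.12),('hexL',264,242,.097),('hub',281,230,.087),('reag',331,184,.11)]:
    print(n,[ (lambda b:b and (b[0],b[1],b[2]))(blob(t,u,v,z,th)) for th in (180,225)])
for n,u,v,z in [('tall',252,257,.096),('mid',195,275,.084),('hex',216,235,.073)]:
    print('s',n,blob(s,u,v,z,225))
# dark wells and rotor circle
g=cv2.cvtColor(t['img'],cv2.COLOR_RGB2GRAY)
W=world(t)
m=((W[...,2]>.045)&(W[...,2]<.08)&(np.hypot(W[...,0]-.51,W[...,1]-.01)<.12)).astype(np.uint8)
cs,_=cv2.findContours(m,cv2.RETR_EXTERNAL,cv2.CHAIN_APPROX_NONE);cc=max(cs,key=cv2.contourArea)
p=onplane(t,cc[:,0],.056);print('rotor',cv2.fitEllipse((p*1000).astype(np.float32)))
m=((W[...,2]>.04)&(np.hypot(W[...,0]-.545,W[...,1]+.247)<.11)).astype(np.uint8)
for n,u,v in [('w_hexdst',298,218),('w_talldst',262,221),('w_middst',282,251)]:
    gg=(g[v-11:v+12,u-11:u+12]<75).astype(np.uint8); k,l,st,ce=cv2.connectedComponentsWithStats(gg); j=l[11,11]
    print(n,st[j,4],onplane(t,ce[j]+[u-11,v-11],.07))
# knob
gg=(g[190:245,335:400]<45).astype(np.uint8);k,l,st,ce=cv2.connectedComponentsWithStats(gg);j=l[26,31];print('knob',st[j],onplane(t,ce[j]+[335,190],.104))
cv2.imwrite('pics/lid.png',np.hstack([cv2.resize(t['img'][170:260,320:410,::-1],(400,400)),cv2.resize(s['img'][140:220,310:390,::-1],(400,400))]))
E
```

```text
['PlanningError', 'capture', 'close_job', 'get_state', 'tips_ahead']
dict_keys(['time', 'joint_pos', 'joint_velocities', 'tau', 'ee_pos', 'ee_rot', 'force', 'wrist_torque', 'grip_width'])
tall [(array([216.4, 259.9]), np.int32(101), array([0.4202, 0.2031])), (array([216.3, 259.9]), np.int32(95), array([0.4202, 0.2034]))]
mid [(array([173., 246.]), np.int32(45), array([0.4623, 0.3349])), (array([173.2, 246.1]), np.int32(42), array([0.4621, 0.3344]))]
hex [(array([210.7, 214.4]), np.int32(82), array([0.5577, 0.2244])), (array([210.7, 214.6]), np.int32(74), array([0.5571, 0.2243]))]
midL [(array([280.1, 210.7]), np.int32(393), array([0.566 , 0.0122])), (array([279.7, 208.2]), np.int32(40), array([0.5736, 0.0134]))]
tallL [(array([298.7, 239.4]), np.int32(349), array([ 0.48 , -0.042])), (array([300.9, 239.6]), np.int32(104), array([ 0.4794, -0.0484]))]
hexL [(array([264.7, 241.4]), np.int32(449), array([0.4744, 0.0588])), (array([262.8, 241.8]), np.int32(79), array([0.4731, 0.0644]))]
hub [None, None]
reag [(array([330.8, 181.9]), np.int32(162), array([ 0.6521, -0.141 ])), (array([330.9, 181.7]), np.int32(120), array([ 0.6527, -0.1413]))]
s tall (array([251.6, 258.9]), np.int32(112), array([0.4196, 0.2037]))
s mid (array([194.5, 275.3]), np.int32(52), array([0.4609, 0.3354]))
s hex (array([215.8, 234.8]), np.int32(74), array([0.5562, 0.2247]))
rotor ((508.38592529296875, 9.583819389343262), (194.7760772705078, 195.01683044433594), 151.9599609375)
w_hexdst 446 [[ 0.54365895 -0.04163774]]
w_talldst 454 [[0.53505086 0.06537793]]
w_middst 450 [[0.44634377 0.00653882]]
knob [   0    0   65   55 3044] [[ 0.54748946 -0.24135841]]
```

View pics/lid.png

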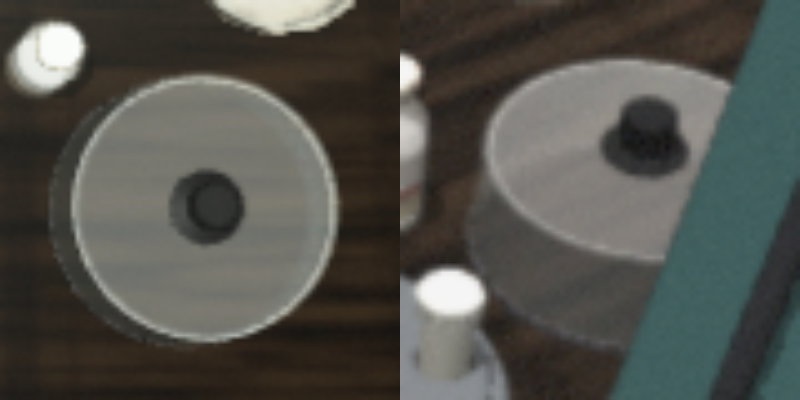

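```bash
cat > go.py <<'E'
import sys; from h import *
# go.py X Y Z [jawdeg]: print tool-frame shift in mm and roll to reach
s=get_state(); R=s['ee_rot']; p=s['ee_pos']; X=np.array([float(a) for a in sys.argv[1:4]])
d=R.T@(X-p)*1000; ja=np.degrees(np.arctan2(R[1,0],R[0,0])); o=''
if len(sys.argv)>4:
    e=(float(sys.argv[4])-ja+180)%360-180; o='roll %.3f'%(-np.radians(e))
print('t %.2f'%s['time'],'p',p.round(4),'jaw %.1f'%ja,'tilt',R[2].round(3),'shift',d.round(1),o,'F',s['force'].round(1),'w %.4f'%s['grip_width'],'j',s['joint_pos'].round(0))
E
python3 -c "from workcell import *;print(tips_ahead)"
P="python3 -m pendant"
$P '[1,-125,0,205,0,1,-125,0,205,0,1,-125,0,205,0,1,-125,0,205,0,1,-125,0,205,0]'
$P '[1,-125,0,205,0,1,-125,0,205,0,1,-125,0,205,0,1,-125,0,205,0,1,-125,0,205,0]'
$P '[0.6,-190,0,95,0,0.6,-190,0,95,0,0.6,-190,0,95,0,0.6,-190,0,95,0,0.6,-190,0,95,0]'
python3 go.py 0.5565 0.2245 0.20 -57
```

```text
0.019
time: 0.7
ee_pos: [0.348, -0.3809, 0.2498]
ee_rot: [[0.322, -0.0, 0.947], [-0.947, 0.002, 0.322], [-0.002, -1.0, 0.001]]
force: [0.4, -0.2, 0.4]
grip_width: 0.0853
time: 1.2
ee_pos: [0.503, -0.1943, 0.2502]
ee_rot: [[0.323, 0.0, 0.946], [-0.946, 0.002, 0.323], [-0.002, -1.0, 0.001]]
force: [1.0, -1.4, 0.5]
grip_width: 0.0857
time: 1.7
ee_pos: [0.5314, 0.0205, 0.2506]
ee_rot: [[0.326, 0.0, 0.945], [-0.945, 0.004, 0.326], [-0.004, -1.0, 0.001]]
force: [-0.5, -0.1, -0.1]
grip_width: 0.0515
t 1.70 p [0.5314 0.0205 0.2506] jaw -71.0 tilt [-0.004 -1.     0.001] shift [-184.4   51.4   90.2] roll -0.244 F [-0.5 -0.1 -0.1] w 0.0515 j [-5. 15. 95.  0. 70. 65.]
```

```bash
P="python3 -m pendant"
$P '[0.6,-184,51,90,-0.244,0.6,-184,51,90,-0.244,0.6,-184,51,90,-0.244,0.6,-184,51,90,-0.244,0.6,-184,51,90,-0.244]' >/dev/null
python3 go.py 0.5565 0.2245 0.07 -57
python3 - <<'E'
from h import *
s=snap('scene'); t=snap('top')
a=cv2.resize(s['img'][130:270,150:290,::-1],(400,400),interpolation=2);b=cv2.resize(t['img'][155:255,150:250,::-1],(400,400),interpolation=2)
cv2.imwrite('pics/a1.png',np.hstack([a,b]))
E
```

```text
t 2.20 p [0.5561 0.2276 0.199 ] jaw -56.8 tilt [-0.005 -1.     0.002] shift [  3.4 128.9  -1.6] roll 0.003 F [-0.5 -0.5 -0.5] w 0.0510 j [16. 23. 90.  0. 67. 72.]
```

View pics/a1.png

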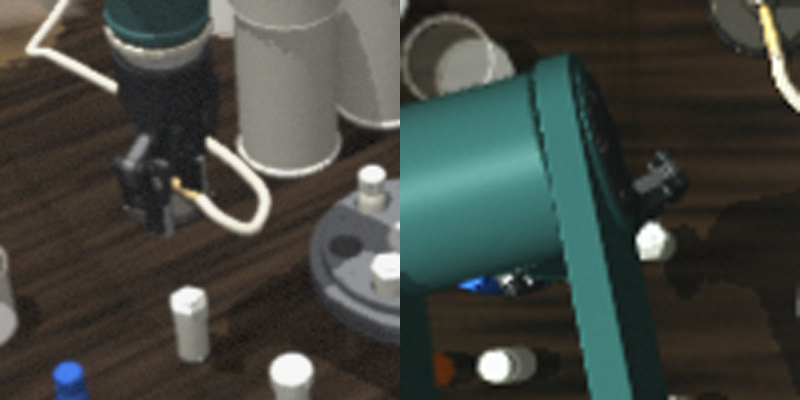

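```bash
P="python3 -m pendant"
$P '[0.6,3,80,-2,0,0.6,3,80,-2,0,0.6,3,129,-2,0,0.6,3,129,-2,0,0.6,3,129,-2,0]' 30 >/dev/null
python3 go.py 0.5565 0.2245 0.07 -57
$P '[0,0,0,0,0,0,0,0,0,0,0,0,0,0,0,0,0,0,0,0,0,0,0,0,0]' 40
$P '[0,0,-20,0,0,0,0,-40,0,0,0,0,-80,0,0,0,0,-80,0,0,0,0,-80,0,0]' 
python3 go.py 0.5436 -0.0450 0.15 -57.2
```

```text
t 2.80 p [0.5556 0.2208 0.0706] jaw -56.9 tilt [-0.004 -1.    -0.001] shift [-2.6  0.6  2.8] roll 0.002 F [1.3 0.5 0.1] w 0.0510 j [15. 32. 96.  0. 51. 72.]
time: 3.3
ee_pos: [0.5579, 0.221, 0.0734]
ee_rot: [[0.547, 0.002, 0.837], [-0.837, 0.003, 0.547], [-0.002, -1.0, 0.003]]
force: [1.3, -1.3, 7.7]
grip_width: 0.03
time: 3.8
ee_pos: [0.5588, 0.2211, 0.1556]
ee_rot: [[0.547, 0.006, 0.837], [-0.837, 0.004, 0.547], [-0.0, -1.0, 0.007]]
force: [0.2, -0.1, -1.7]
grip_width: 0.0297
t 3.80 p [0.5588 0.2211 0.1556] jaw -56.8 tilt [-0.    -1.     0.007] shift [ 214.4    4.3 -158.4] roll 0.006 F [ 0.2 -0.1 -1.7] w 0.0297 j [15. 26. 93.  0. 61. 72.]
```

```bash
P="python3 -m pendant"
$P '[0,20,-50,-15,0,0,54,-64,-40,0,0,92,-64,-68,0,0,130,-64,-96,0,0,168,-64,-124,0]' >/dev/null
$P '[0,46,0,-34,0,0,46,0,-34,0,0,46,0,-34,0]' >/dev/null
python3 go.py 0.5436 -0.0450 0.22 -57.2
python3 - <<'E'
from h import *
s=snap('scene'); t=snap('top')
a=cv2.resize(s['img'][100:260,230:390,::-1],(400,400),interpolation=2);b=cv2.resize(t['img'][170:270,240:340,::-1],(400,400),interpolation=2)
cv2.imwrite('pics/a2.png',np.hstack([a,b]))
E
```

```text
t 4.60 p [ 0.5413 -0.0476  0.2168] jaw -57.0 tilt [-0.002 -1.     0.005] shift [-1.  -3.2  3.3] roll 0.004 F [-0.   0.1 -0.7] w 0.0300 j [-13.  18.  96.   0.  66.  44.]
```

View pics/a2.png

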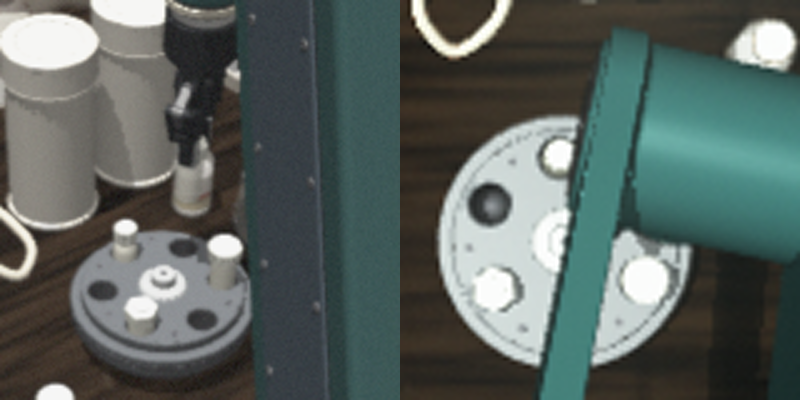

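```bash
cat > held.py <<'E'
# find the held tube's body axis from scene depth: points in a box around the TCP xy, heights zlo..zhi below the TCP
import sys; from h import *
from scipy.optimize import least_squares
lo,hi=float(sys.argv[1])/1000,float(sys.argv[2])/1000
p=get_state()['ee_pos']
for n in ('scene','top'):
    c=capture(n); W=world(c).reshape(-1,3); ok=c['range_z'].ravel()>0
    q=W[ok&(np.hypot(W[:,0]-p[0],W[:,1]-p[1])<.03)&(W[:,2]<p[2]-lo)&(W[:,2]>p[2]-hi)]
    print(n,len(q), q[:,2].min().round(4) if len(q) else '')
    if len(q)>25:
        for a,b in ((lo,(lo+hi)/2),((lo+hi)/2,hi),(lo,hi)):
            m=q[(q[:,2]<p[2]-a)&(q[:,2]>p[2]-b)]
            if len(m)<15: continue
            f=lambda x:np.hypot(m[:,0]-x[0],m[:,1]-x[1])-.014
            r=least_squares(f,p[:2]+(p[:2]-m[:,:2].mean(0)),loss='soft_l1',f_scale=.002)
            print(' z %.3f axis'%m[:,2].mean(),r.x.round(4),'off mm',((r.x-p[:2])*1000).round(1),len(m))
    if n=='scene': print('tcp px',proj(c,p).round(0),'bottom px',proj(c,p-[0,0,hi]).round(0))
E
python3 held.py 22 76
```

```text
scene 143 0.1496
 z 0.181 axis [ 0.5433 -0.0432] off mm [1.6 2.1] 85
 z 0.159 axis [ 0.524  -0.0266] off mm [-17.6  18.7] 58
 z 0.172 axis [ 0.5429 -0.0429] off mm [1.2 2.4] 143
tcp px [[306. 157.]] bottom px [[305. 179.]]
top 0
```

```bash
P="python3 -m pendant"
$P '[0,0,30,2,0,0,0,62,2,0,0,0,62,2,0,0,0,62,2,0]' 
python3 go.py 0.5423 -0.0458 0.099 -57.2; python3 held.py 22 70
```

```text
time: 5.2
ee_pos: [0.5435, -0.0419, 0.1553]
ee_rot: [[0.55, 0.003, 0.835], [-0.835, 0.006, 0.55], [-0.003, -1.0, 0.005]]
force: [-0.8, -0.3, -1.1]
grip_width: 0.03
t 5.20 p [ 0.5435 -0.0419  0.1553] jaw -56.6 tilt [-0.003 -1.     0.005] shift [ 2.7 56.3 -3.5] roll 0.010 F [-0.8 -0.3 -1.1] w 0.0300 j [-12.  22. 100.   0.  58.  44.]
scene 128 0.0857
 z 0.120 axis [ 0.5448 -0.04  ] off mm [1.3 1.9] 67
 z 0.098 axis [ 0.528  -0.0222] off mm [-15.5  19.7] 61
 z 0.110 axis [ 0.5265 -0.0242] off mm [-17.1  17.7] 128
tcp px [[304. 175.]] bottom px [[302. 195.]]
top 0
```

```bash
P="python3 -m pendant"
$P '[0,3,0,-3.5,0,0,3,0,-3.5,0,0,3,0,-3.5,0]' >/dev/null
python3 go.py 0.5423 -0.0458 0.099 -57.2
```

```text
t 5.60 p [ 0.5442 -0.0475  0.1576] jaw -56.7 tilt [ 0.001 -1.     0.009] shift [-2.5 58.6 -1.2] roll 0.009 F [0.2 0.7 0.3] w 0.0298 j [-12.  22. 100.   0.  58.  44.]
```

```bash
cat > avg.py <<'E'
import sys; from h import *
# averaged pose over n camera periods, then tool shift to X Y Z [jaw]
n=int(sys.argv[1]); A=[]
for i in range(n): capture('top'); A.append(get_state()['ee_pos'])
A=np.array(A); print('mean',A.mean(0).round(4),'std mm',(A.std(0)*1000).round(1)); s=get_state(); R=s['ee_rot']
if len(sys.argv)>2: print('shift from mean',(R.T@(np.array([float(a) for a in sys.argv[2:5]])-A.mean(0))*1000).round(1))
E
python3 avg.py 6 0.5423 -0.0458 0.099
```

```text
mean [ 0.5438 -0.0473  0.157 ] std mm [0.1 0.1 0.2]
shift from mean [-2.  58.  -0.9]
```

```bash
P="python3 -m pendant"
$P '[0,-2,8,-1,0,0,-2,14,-1,0,0,-2,20,-1,0,0,-2,24,-1,0,0,-2,24,-1,0]'
python3 go.py 0.5423 -0.0458 0.099 -57.2
```

```text
time: 6.4
ee_pos: [0.5422, -0.0464, 0.132]
ee_rot: [[0.55, 0.006, 0.835], [-0.835, 0.004, 0.55], [0.0, -1.0, 0.008]]
force: [1.7, -3.4, -3.1]
grip_width: 0.0299
t 6.40 p [ 0.5422 -0.0464  0.132 ] jaw -56.6 tilt [ 0.    -1.     0.008] shift [-0.5 33.   0.1] roll 0.010 F [ 1.7 -3.4 -3.1] w 0.0299 j [-12.  24. 101.   0.  55.  44.]
```

```bash
P="python3 -m pendant"
$P '[0,0,8,0,0,0,0,16,0,0,0,0,24,0,0,0,0,31,0,0,0,0,33,0,0]'
python3 go.py 0.5423 -0.0458 0.0974 -57.2
```

```text
time: 6.9
ee_pos: [0.5424, -0.0464, 0.0982]
ee_rot: [[0.55, 0.006, 0.835], [-0.835, 0.004, 0.55], [0.0, -1.0, 0.007]]
force: [0.6, -2.8, 1.3]
grip_width: 0.0301
t 6.90 p [ 0.5424 -0.0464  0.0982] jaw -56.6 tilt [ 0.    -1.     0.007] shift [-0.5  0.8  0.2] roll 0.010 F [ 0.6 -2.8  1.3] w 0.0301 j [-12.  27. 103.   0.  50.  44.]
```

Open to 46 mm (clears the hub), rise, then head to mid_loose.

```bash
P="python3 -m pendant"
$P '[0.55,0,0,0,0,0.55,0,0,0,0,0.55,0,0,0,0,0.55,-0,0,0,0,0.55,0,0,0,0]'
$P '[0.55,0,-25,0,0,0.55,0,-60,0,0,0.55,0,-100,0,0,0.55,0,-110,0,0,0.55,0,-110,0,0]'
python3 go.py 0.4615 0.3350 0.20 3.2
```

```text
time: 7.4
ee_pos: [0.5423, -0.0463, 0.0983]
ee_rot: [[0.55, 0.006, 0.835], [-0.835, 0.004, 0.55], [-0.0, -1.0, 0.007]]
force: [0.5, 0.9, -0.4]
grip_width: 0.0469
time: 7.9
ee_pos: [0.543, -0.047, 0.2104]
ee_rot: [[0.55, 0.01, 0.835], [-0.835, 0.003, 0.55], [0.003, -1.0, 0.01]]
force: [-0.1, -0.1, 0.5]
grip_width: 0.0467
t 7.90 p [ 0.543  -0.047   0.2104] jaw -56.6 tilt [ 0.003 -1.     0.01 ] shift [-363.8   10.7  141.9] roll -1.044 F [-0.1 -0.1  0.5] w 0.0467 j [-12.  18.  97.   0.  65.  44.]
```

```bash
P="python3 -m pendant"
$P '[0.55,-182,0,71,0,0.55,-182,0,71,0,0.55,-182,0,71,0,0.55,-182,0,71,0,0.55,-182,0,71,0]' >/dev/null
$P '[0.55,-182,5,71,-0.7,0.55,-182,5,71,-0.7,0.55,-182,5,71,-0.7,0.55,-182,5,71,-0.7,0.55,-182,5,71,-0.7]' >/dev/null
python3 go.py 0.4615 0.3350 0.14 3.2
python3 - <<'E'
from h import *
t=snap('top'); s=snap('scene')
print(blob(s,195,275,.084,225), blob(t,173,246,.084,225))
b=s['img'][:,:,::-1];cv2.imwrite('pics/a3.png',np.hstack([cv2.resize(b[120:260,230:370],(400,400),interpolation=2),cv2.resize(b[180:320,120:260],(400,400),interpolation=2)]))
E
```

```text
t 8.90 p [0.4556 0.3438 0.2024] jaw -15.7 tilt [ 0.002 -1.     0.007] shift [ 7.9 62.4 -7.2] roll -0.329 F [ 0.7 -1.  -0.8] w 0.0471 j [30. 21. 94.  0. 65. 46.]
(array([194.6, 275.4]), np.int32(59), array([0.4606, 0.3353])) (array([173.2, 246.1]), np.int32(42), array([0.4621, 0.3344]))
```

View pics/a3.png

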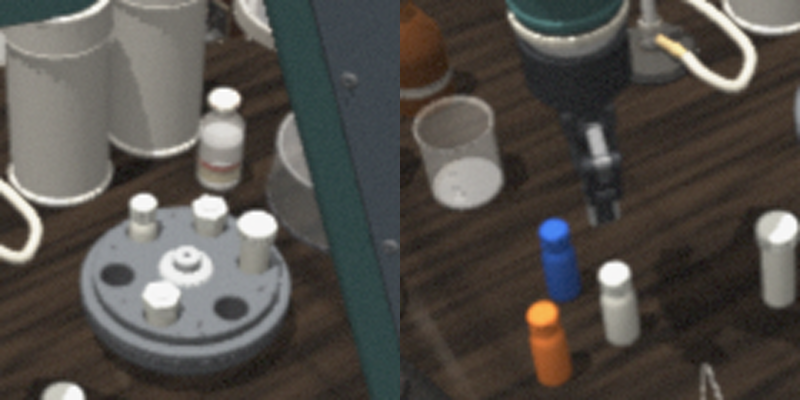

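```bash
P="python3 -m pendant"
$P '[0.5,8,50,-7,-0.329,0.5,8,50,-7,-0.329,0.5,8,50,-7,-0.329,0.5,8,50,-7,-0.329,0.5,8,50,-7,-0.329]' >/dev/null
python3 go.py 0.4615 0.3350 0.076 3.2
```

```text
t 9.50 p [0.4627 0.3296 0.1519] jaw 2.5 tilt [ 0.003 -1.     0.002] shift [-1.2 76.   5.3] roll -0.011 F [-0.1  0.2 -0.7] w 0.0430 j [28. 24. 97.  0. 59. 26.]
```

```bash
P="python3 -m pendant"
$P '[0.5,-1,20,5,-0.01,0.5,-1,45,5,-0.01,0.5,-1,70,5,-0.01,0.5,-1,76,5,-0.01,0.5,-1,76,5,-0.01]' >/dev/null
python3 avg.py 2 0.4615 0.3350 0.076
```

```text
mean [0.4622 0.3347 0.0766] std mm [0.2 0.2 0.3]
shift from mean [-0.7  0.6  0.3]
```

```bash
P="python3 -m pendant"
$P '[0,0,0,0,0,0,0,0,0,0,0,0,0,0,0,0,0,0,0,0,0,0,0,0,0]' 40
$P '[0,0,-20,0,0,0,0,-50,0,0,0,0,-100,0,0,0,0,-140,0,0,0,0,-140,0,0]' 
python3 go.py 0.4435 0.0060 0.22 3.2; python3 held.py 32 76
```

```text
time: 10.6
ee_pos: [0.4634, 0.3355, 0.0783]
ee_rot: [[0.999, 0.007, -0.054], [0.054, 0.004, 0.999], [0.007, -1.0, 0.004]]
force: [-0.6, -0.8, 6.7]
grip_width: 0.0219
time: 11.1
ee_pos: [0.4659, 0.3369, 0.2248]
ee_rot: [[0.998, 0.017, -0.054], [0.054, 0.01, 0.999], [0.018, -1.0, 0.009]]
force: [0.5, 0.3, 0.7]
grip_width: 0.0213
t 11.10 p [0.4659 0.3369 0.2248] jaw 3.1 tilt [ 0.018 -1.     0.009] shift [ -40.2    1.1 -329.3] roll -0.002 F [0.5 0.3 0.7] w 0.0213 j [29. 19. 92.  0. 67. 26.]
scene 161 0.15
 z 0.182 axis [0.4661 0.336 ] off mm [ 0.2 -1. ] 87
 z 0.161 axis [0.466  0.3359] off mm [ 0.1 -1.1] 74
 z 0.173 axis [0.4661 0.3359] off mm [ 0.2 -1. ] 161
tcp px [[186. 232.]] bottom px [[190. 256.]]
top 37 0.1496
 z 0.182 axis [0.4656 0.3109] off mm [ -0.3 -26. ] 17
 z 0.161 axis [0.4635 0.3101] off mm [ -2.4 -26.8] 20
 z 0.171 axis [0.4651 0.3105] off mm [ -0.8 -26.4] 37
```

```bash
P="python3 -m pendant"
$P '[0,-22,0,-180,0,0,-22,0,-180,0,0,-22,0,-180,0,0,-22,0,-180,0,0,-22,0,-180,0]' >/dev/null
$P '[0,-18,0,-149,0,0,-18,0,-149,0,0,-18,0,-149,0,0,-18,0,-149,0,0,-18,0,-149,0]' >/dev/null
python3 go.py 0.4435 0.0070 0.155 3.2
```

```text
t 12.20 p [0.4372 0.0007 0.215 ] jaw 2.7 tilt [ 0.003 -1.     0.004] shift [ 6.4 60.   5.7] roll -0.009 F [ 0.1  0.3 -0.4] w 0.0214 j [ -9.   9. 108.   0.  62. -12.]
```

```bash
P="python3 -m pendant"
$P '[0,6,20,6,-0.01,0,6,40,6,-0.01,0,6,58,6,-0.01,0,6,58,6,-0.01]' >/dev/null
python3 avg.py 3 0.4435 0.0070 0.155;  python3 held.py 32 76
```

```text
mean [0.4427 0.0088 0.1566] std mm [0.6 0.3 0.6]
shift from mean [ 0.7  1.6 -1.8]
scene 128 0.0827
 z 0.115 axis [0.4429 0.0075] off mm [-0.5 -0.9] 68
 z 0.094 axis [0.4429 0.0069] off mm [-0.6 -1.5] 60
 z 0.105 axis [0.4429 0.0072] off mm [-0.5 -1.2] 128
tcp px [[312. 203.]] bottom px [[310. 225.]]
top 0
```

```bash
P="python3 -m pendant"
$P '[0,0.5,8,-1.5,0,0,0.5,14,-1.5,0,0,0.5,20,-1.5,0,0,0.5,26,-1.5,0,0,0.5,26,-1.5,0]'
python3 go.py 0.4435 0.0070 0.103 3.2
```

```text
time: 13.35
ee_pos: [0.4438, 0.0064, 0.1308]
ee_rot: [[0.998, 0.002, -0.057], [0.057, 0.004, 0.998], [0.003, -1.0, 0.004]]
force: [-0.8, -0.1, -1.0]
grip_width: 0.0217
t 13.35 p [0.4438 0.0064 0.1308] jaw 3.3 tilt [ 0.003 -1.     0.004] shift [-0.3 27.8  0.5] roll 0.001 F [-0.8 -0.1 -1. ] w 0.0217 j [ -8.  17. 113.   0.  50. -12.]
```

```bash
P="python3 -m pendant"
$P '[0,0,8,0,0,0,0,16,0,0,0,0,24,0,0,0,0,28,0,0,0,0,28,0,0]'
$P '[0.45,0,0,0,0,0.45,0,0,0,0,0.45,0,0,0,0,0.45,0,0,0,0,0.45,0,0,0,0]'
$P '[0.45,0,-25,0,0,0.45,0,-60,0,0,0.45,0,-100,0,0,0.45,0,-110,0,0,0.5,0,-110,0,0]'
python3 go.py 0.420 0.2035 0.20 63.2
```

```text
time: 13.85
ee_pos: [0.4435, 0.0066, 0.1024]
ee_rot: [[0.998, 0.001, -0.057], [0.057, 0.005, 0.998], [0.001, -1.0, 0.004]]
force: [0.0, -0.1, -0.6]
grip_width: 0.0216
time: 14.35
ee_pos: [0.4435, 0.0066, 0.1025]
ee_rot: [[0.998, 0.001, -0.057], [0.057, 0.005, 0.998], [0.002, -1.0, 0.004]]
force: [-0.5, -0.5, -0.4]
grip_width: 0.0385
time: 14.85
ee_pos: [0.4448, 0.0059, 0.2141]
ee_rot: [[0.998, 0.006, -0.057], [0.057, 0.004, 0.998], [0.006, -1.0, 0.004]]
force: [0.1, -0.1, -0.2]
grip_width: 0.0425
t 14.85 p [0.4448 0.0059 0.2141] jaw 3.3 tilt [ 0.006 -1.     0.004] shift [-13.5  14.8 198.7] roll -1.046 F [ 0.1 -0.1 -0.2] w 0.0425 j [ -8.  10. 108.   0.  62. -12.]
```

```bash
P="python3 -m pendant"
$P '[0.6,-13,0,199,-0.6,0.6,-13,0,199,-0.6,0.6,-13,0,199,-0.6,0.6,-13,0,199,-0.6,0.6,-13,0,199,-0.6]' >/dev/null
$P '[0.6,0,0,0,-0.45,0.6,0,0,0,-0.45,0.6,0,0,0,-0.45,0.6,0,0,0,-0.45]' >/dev/null
python3 go.py 0.420 0.2035 0.15 63.2
```

```text
t 15.75 p [0.4175 0.2077 0.2116] jaw 64.0 tilt [ 0.004 -1.     0.001] shift [-2.9 61.6 -4.2] roll 0.014 F [ 0.  -0.9 -1.7] w 0.0509 j [ 18.  12. 105.   0.  63. -46.]
```

```bash
P="python3 -m pendant"
$P '[0.6,-3,30,-4,0.014,0.6,-3,60,-4,0.014,0.6,-3,75,-4,0.014,0.6,-3,75,-4,0.014,0.6,-3,75,-4,0.014]' >/dev/null
python3 avg.py 2 0.420 0.2035 0.086
```

```text
mean [0.4203 0.2034 0.137 ] std mm [0.2 0.1 0.2]
shift from mean [-0.3 51.   0.3]
```

```bash
P="python3 -m pendant"
$P '[0.6,0,25,0,0,0.6,0,51,0,0,0.6,0,51,0,0,0.6,0,51,0,0]' >/dev/null
$P '[0,0,0,0,0,0,0,0,0,0,0,0,0,0,0,0,0,0,0,0,0,0,0,0,0]' 40
$P '[0,0,-20,0,0,0,0,-50,0,0,0,0,-100,0,0,0,0,-145,0,0,0,0,-145,0,0]' 
python3 go.py 0.5377 0.0676 0.24 63.2; python3 held.py 32 84
```

```text
time: 17.25
ee_pos: [0.422, 0.2041, 0.0884]
ee_rot: [[0.453, 0.005, -0.892], [0.892, 0.005, 0.453], [0.007, -1.0, -0.002]]
force: [-0.8, -1.3, 6.9]
grip_width: 0.0328
time: 17.75
ee_pos: [0.4255, 0.2048, 0.2404]
ee_rot: [[0.452, 0.018, -0.892], [0.892, 0.009, 0.453], [0.016, -1.0, -0.012]]
force: [1.5, 0.7, -0.6]
grip_width: 0.0328
t 17.75 p [0.4255 0.2048 0.2404] jaw 63.1 tilt [ 0.016 -1.    -0.012] shift [ -71.5    1.1 -162.1] roll -0.002 F [ 1.5  0.7 -0.6] w 0.0328 j [ 17.  10. 103.   0.  66. -46.]
scene 184 0.1565
 z 0.196 axis [0.4249 0.2041] off mm [-0.6 -0.7] 99
 z 0.170 axis [0.4253 0.2035] off mm [-0.2 -1.2] 85
 z 0.184 axis [0.4251 0.2038] off mm [-0.4 -0.9] 184
tcp px [[248. 214.]] bottom px [[249. 240.]]
top 13 0.1572
```

```bash
P="python3 -m pendant"
$P '[0,-71,0,-161,0,0,-71,0,-161,0,0,-71,0,-161,0,0,-71,0,-161,0,0,-71,0,-161,0]' >/dev/null
python3 go.py 0.5381 0.0685 0.168 63.2
```

```text
t 18.35 p [0.5351 0.0646 0.2338] jaw 62.9 tilt [ 0.009 -1.    -0.004] shift [ 4.3 65.8 -0.6] roll -0.005 F [-0.8 -0.  -0.6] w 0.0326 j [ -1.  16.  96.   0.  68. -64.]
```

```bash
P="python3 -m pendant"
$P '[0,4,25,0,0,0,4,50,0,0,0,4,66,0,0,0,4,66,0,0,0,4,66,0,0]' >/dev/null
python3 avg.py 3 0.5381 0.0685 0.112;  python3 held.py 32 84
```

```text
mean [0.5375 0.0689 0.1683] std mm [0.4 0.1 0.3]
shift from mean [-0.6 56.3 -0.4]
scene 159 0.0854
 z 0.124 axis [0.537  0.0679] off mm [-0.9 -1. ] 84
 z 0.098 axis [0.5369 0.067 ] off mm [-1.  -1.9] 75
 z 0.111 axis [0.537  0.0674] off mm [-0.9 -1.4] 159
tcp px [[271. 188.]] bottom px [[270. 212.]]
top 0
```

```bash
P="python3 -m pendant"
$P '[0,0.4,8,-0.5,0,0,0.4,14,-0.5,0,0,0.4,20,-0.5,0,0,0.4,26,-0.5,0,0,0.4,28,-0.5,0]'
python3 go.py 0.5381 0.0685 0.1124 63.2
```

```text
time: 19.6
ee_pos: [0.5383, 0.0689, 0.1397]
ee_rot: [[0.456, 0.008, -0.89], [0.89, 0.006, 0.456], [0.009, -1.0, -0.004]]
force: [0.2, 0.1, -0.9]
grip_width: 0.032
t 19.60 p [0.5383 0.0689 0.1397] jaw 62.9 tilt [ 0.009 -1.    -0.004] shift [-0.7 27.3  0.1] roll -0.005 F [ 0.2  0.1 -0.9] w 0.0320 j [ -0.  23. 101.   0.  56. -63.]
```

```bash
P="python3 -m pendant"
$P '[0,0,8,0,0,0,0,16,0,0,0,0,24,0,0,0,0,28,0,0,0,0,28,0,0]'
$P '[0.55,0,0,0,0,0.55,0,0,0,0,0.55,0,0,0,0,0.55,0,0,0,0,0.55,0,0,0,0]'
$P '[0.55,0,-25,0,0,0.55,0,-60,0,0,0.55,0,-100,0,0,0.55,0,-120,0,0,0.55,0,-120,0,0]'
python3 go.py 0.5475 -0.245 0.22 63.2
```

```text
time: 20.1
ee_pos: [0.5393, 0.0687, 0.1125]
ee_rot: [[0.455, 0.009, -0.89], [0.89, 0.005, 0.455], [0.009, -1.0, -0.006]]
force: [-2.7, -1.5, 10.1]
grip_width: 0.0324
time: 20.6
ee_pos: [0.5392, 0.0687, 0.1123]
ee_rot: [[0.455, 0.009, -0.89], [0.89, 0.005, 0.455], [0.008, -1.0, -0.006]]
force: [-0.0, -1.5, 0.3]
grip_width: 0.047
time: 21.1
ee_pos: [0.5404, 0.0681, 0.2357]
ee_rot: [[0.455, 0.016, -0.89], [0.89, 0.005, 0.455], [0.012, -1.0, -0.012]]
force: [0.9, -0.7, -0.0]
grip_width: 0.0469
t 21.10 p [0.5404 0.0681 0.2357] jaw 62.9 tilt [ 0.012 -1.    -0.012] shift [-275.7   14.3 -148.7] roll -0.005 F [ 0.9 -0.7 -0. ] w 0.0469 j [ -0.  16.  95.   0.  68. -63.]
```

```bash
P="python3 -m pendant"
python3 - <<'E'
from h import *
t0=np.load('top0.npz'); t=snap('top'); s=snap('scene')
print(onplane(t,[366.6,217.3],.075), onplane(t,[368.9,216.6],.104))
g=cv2.cvtColor(t0['img'],cv2.COLOR_RGB2GRAY)
c=cv2.HoughCircles(cv2.resize(g[170:260,320:410],None,fx=4,fy=4,interpolation=2),cv2.HOUGH_GRADIENT,1,50,param1=100,param2=20,minRadius=100,maxRadius=140)
if c is not None:
    for u,v,r in c[0][:3]: print('top edge',u/4+320,v/4+170,r/4,onplane(t,[u/4+320-.4,v/4+170-.4],.075))
for n,c,(u,v) in (('s',s,(361,166)),):
    gs=cv2.cvtColor(c['img'],cv2.COLOR_RGB2GRAY)
    print(gs[155:180:2,345:378:2])
b=s['img'][:,:,::-1];cv2.imwrite('pics/a4.png',np.hstack([cv2.resize(b[140:260,240:360],(400,400),interpolation=2),cv2.resize(b[130:210,320:400],(400,400),interpolation=2)]))
E
```

```text
[[ 0.54644148 -0.25576228]] [[ 0.54717697 -0.25553574]]
top edge 366.375 217.125 29.6 [[ 0.54822848 -0.25386169]]
[[63 62 63 64 62 66 63 64 63 61 66 63 64 63 75 57 56]
 [64 64 66 65 64 63 64 66 62 65 63 65 63 66 78 58 62]
 [64 62 65 64 67 66 65 67 62 62 64 62 65 64 78 55 58]
 [64 64 66 65 62 67 64 64 68 64 60 65 64 66 79 55 60]
 [64 61 65 66 60 65 67 64 62 64 66 63 66 65 80 53 59]
 [65 67 63 63 66 65 62 65 64 64 66 61 62 63 80 53 63]
 [65 60 66 60 66 67 65 65 66 64 61 60 66 68 78 51 58]
 [63 65 63 65 66 64 64 61 63 61 64 64 67 64 75 52 58]
 [62 64 62 64 65 68 64 65 66 64 65 63 65 67 78 51 61]
 [67 64 66 63 66 61 67 65 63 62 65 65 66 62 72 57 60]
 [64 64 64 65 64 66 64 65 65 65 67 61 64 63 68 61 58]
 [65 63 61 67 66 66 65 63 66 66 66 62 63 61 69 59 60]
 [64 67 64 65 65 64 67 66 60 64 65 66 65 62 70 63 59]]
```

View pics/a4.png

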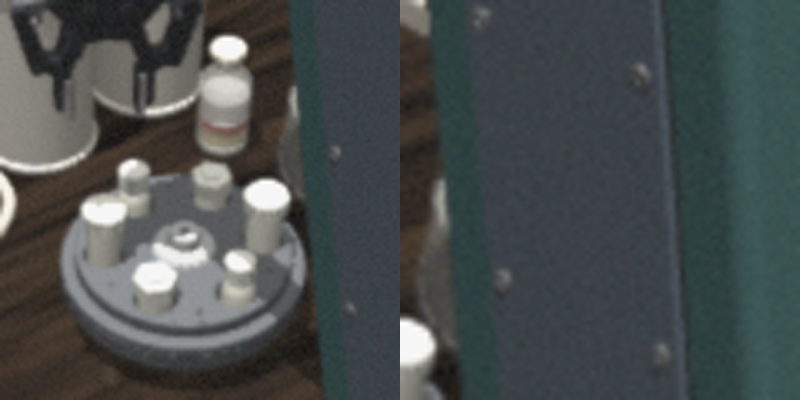

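```bash
python3 - <<'E'
from h import *
t=snap('top'); s=snap('scene')
print(onplane(s,[359.6,161.2],.104), onplane(t,[368.1,215.9],.104))
d=np.load('top0.npz'); W=d['W'].reshape(-1,3); g=d['img'].max(-1).ravel()
m=(np.hypot(W[:,0]-.547,W[:,1]+.255)<.045)&(W[:,2]>.094)&(W[:,2]<.112); print('top depth head',m.sum(),np.median(W[m],0),W[m].min(0),W[m].max(0))
d=np.load('scene0.npz'); W=d['W'].reshape(-1,3)
m=(np.hypot(W[:,0]-.547,W[:,1]+.255)<.045)&(W[:,2]>.094)&(W[:,2]<.112); print('scene depth head',m.sum(),np.median(W[m],0),W[m].min(0),W[m].max(0))
g=cv2.cvtColor(np.load('top0.npz')['img'],cv2.COLOR_RGB2GRAY); print(g[207:227,356:380])
E
python3 go.py 0.546 -0.252 0.20 0
```

```text
[[ 0.55285704 -0.25597223]] [[ 0.54930022 -0.25316079]]
top depth head 100 [ 0.54898373 -0.25184645  0.10396343] [ 0.53383195 -0.26890773  0.09420068] [ 0.56430193 -0.236958    0.11098302]
scene depth head 93 [ 0.54530548 -0.24922255  0.10388283] [ 0.53105375 -0.27032586  0.09420157] [ 0.56674013 -0.23547012  0.11163193]
[[120 118 118 119 120 120 120 120 114 113 113 113 115 118 118 119 120 118
  118 119 118 119 118 118]
 [120 119 121 120 120 119 114 112  84  75  75  75  88 108 115 120 120 122
  122 122 121 120 119 119]
 [118 117 118 118 114 109  84  53  44  42  42  41  41  40  65 103 116 119
  118 118 118 118 118 118]
 [115 116 116 113  79  54  49  47  45  43  41  38  40  40  41  51  98 114
  115 116 115 114 114 114]
 [118 118 117  98  63  53  51  47  42  40  35  43  41  41  42  41  64 100
  114 116 115 116 116 115]
 [118 118 118  68  56  57  52  43  31  39  44  53  53  54  50  42  41  63
  107 117 118 117 117 117]
 [118 120 105  72  62  59  53  37  38  52  52  54  52  52  52  52  47  39
  100 119 120 120 120 120]
 [122 122  88  71  68  65  37  28  47  51  52  53  53  52  52  53  43 
[... 715 characters left out ...]
8 113 114 113 113 114]
 [113 114 114 115  84  71  63  58  55  51  48  45  43  41  41  44  72 105
  114 113 112 112 113 113]
 [114 114 114 116 117  98  71  58  53  49  47  45  43  45  54  74 107 113
  113 113 114 113 113 113]
 [115 115 115 116 116 117 106  82  67  57  56  57  60  77 108 113 114 113
  114 114 114 114 114 114]
 [115 115 116 116 116 117 116 117 118  98  97 115 118 116 116 115 114 116
  117 115 117 115 116 118]
 [117 117 117 115 117 118 117 118 119 119 118 120 119 119 119 119 118 118
  117 119 119 118 120 120]]
t 21.30 p [0.537  0.0681 0.2308] jaw 62.9 tilt [ 0.007 -1.    -0.003] shift [-281.1   29.3 -153.7] roll 1.098 F [-0.3  0.5  0.2] w 0.0469 j [ -0.  17.  95.   0.  67. -63.]
```

```bash
P="python3 -m pendant"
$P '[0.6,-140,0,-77,0,0.6,-140,0,-77,0,0.6,-140,0,-77,0,0.6,-140,0,-77,0]' >/dev/null
$P '[0.6,-140,40,-79,0,0.6,-140,40,-79,0,0.6,-140,40,-79,0,0.6,-140,40,-79,0,0.6,-140,40,-79,0]' >/dev/null
python3 avg.py 2 0.549 -0.253 0.102; python3 go.py 0.549 -0.253 0.14 
python3 - <<'E'
from h import *
s=snap('scene');t=snap('top'); b=s['img'][:,:,::-1];b2=t['img'][:,:,::-1];cv2.imwrite('pics/a5.png',np.hstack([cv2.resize(b[80:220,280:420],(400,400),interpolation=2),cv2.resize(b2[170:270,310:410],(400,400),interpolation=2)]))
E
```

```text
mean [ 0.5468 -0.2559  0.1866] std mm [0.1 0.5 0.3]
shift from mean [ 3.1 84.6 -0.7]
t 22.30 p [ 0.5469 -0.2553  0.1868] jaw 62.7 tilt [ 0.006 -1.     0.001] shift [ 2.8 46.9 -0.9]  F [-0.2 -0.2 -0.4] w 0.0513 j [-32.  24.  90.   0.  65. -95.]
```

View pics/a5.png

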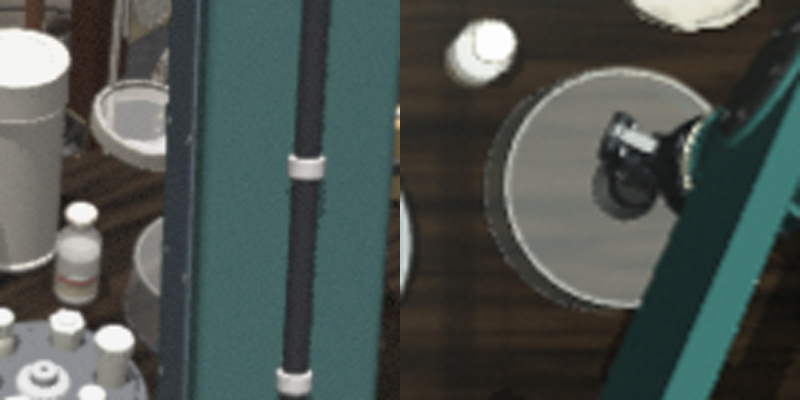

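```bash
P="python3 -m pendant"
$P '[0.6,3,30,-1,0,0.6,3,55,-1,0,0.6,3,60,-1,0,0.6,3,60,-1,0,0.6,3,60,-1,0]' >/dev/null
python3 avg.py 2 0.549 -0.253 0.103
```

```text
mean [ 0.5508 -0.2523  0.1293] std mm [0.  0.1 0. ]
shift from mean [-1.6 26.3  1.4]
```

```bash
P="python3 -m pendant"
$P '[0.6,-1.6,13,1.4,0,0.6,-1.6,24,1.4,0,0.6,-1.6,26,1.4,0,0.6,-1.6,26,1.4,0,0.6,-1.6,26,1.4,0]'
$P '[0,0,0,0,0,0,0,0,0,0,0,0,0,0,0,0,0,0,0,0,0,0,0,0,0]' 70
$P '[0,0,-10,0,0,0,0,-20,0,0,0,0,-30,0,0,0,0,-30,0,0,0,0,-30,0,0]'
```

```text
time: 23.5
ee_pos: [0.5489, -0.2532, 0.1031]
ee_rot: [[0.457, 0.005, -0.889], [0.889, 0.004, 0.457], [0.006, -1.0, -0.003]]
force: [0.3, 0.1, 0.1]
grip_width: 0.0513
time: 24.0
ee_pos: [0.5492, -0.2533, 0.1038]
ee_rot: [[0.457, 0.006, -0.889], [0.889, 0.003, 0.457], [0.006, -1.0, -0.004]]
force: [-1.5, 0.9, 6.0]
grip_width: 0.0294
time: 24.5
ee_pos: [0.5493, -0.2535, 0.1342]
ee_rot: [[0.457, 0.007, -0.889], [0.889, 0.003, 0.457], [0.006, -1.0, -0.005]]
force: [-0.7, 0.5, -3.0]
grip_width: 0.0292
```

```bash
P="python3 -m pendant"
$P '[0,0,-30,0,0,0,0,-60,0,0,0,0,-90,0,0,0,0,-120,0,0,0,0,-126,0,0]' >/dev/null
$P '[0,22,0,16,0,0,44,0,32,0,0,66,0,48,0,0,88,0,64,0,0,108,0,78,0]' >/dev/null
$P '[0,22,0,16,0,0,44,0,32,0,0,66,0,48,0,0,88,0,64,0,0,106,0,77,0]' 
python3 avg.py 2 0.5085 0.0097 0.20
python3 - <<'E'
from h import *
s=snap('scene');t=snap('top'); b=s['img'][:,:,::-1];b2=t['img'][:,:,::-1];cv2.imwrite('pics/a6.png',np.hstack([cv2.resize(b[60:260,200:400],(400,400),interpolation=2),cv2.resize(b2[150:290,210:350],(400,400),interpolation=2)]))
E
```

```text
time: 26.0
ee_pos: [0.5072, 0.0094, 0.2594]
ee_rot: [[0.457, 0.007, -0.889], [0.889, 0.001, 0.457], [0.004, -1.0, -0.005]]
force: [0.1, 0.1, -2.6]
grip_width: 0.0292
mean [0.5066 0.0114 0.2594] std mm [0.2 0.9 0. ]
shift from mean [-0.9 59.4 -2.2]
```

View pics/a6.png

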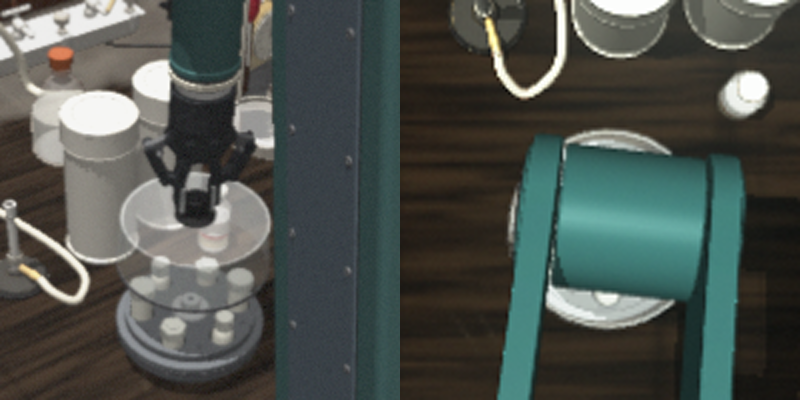

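```bash
P="python3 -m pendant"
$P '[0,-1,15,-2,0,0,-1,35,-2,0,0,-1,55,-2,0,0,-1,76,-2,0,0,-1,76,-2,0]'
python3 avg.py 2 0.5085 0.0097 0.16
cat > lid.py <<'E'
from h import *
from scipy.optimize import minimize
from scipy.ndimage import map_coordinates
s=capture('scene'); g=cv2.GaussianBlur(cv2.cvtColor(s['img'],cv2.COLOR_RGB2GRAY),(0,0),.7).astype(float)
p=get_state()['ee_pos']; a=np.radians(np.arange(0,360,3))
def ring(c,z,r):
    P=np.c_[c[0]+r*np.cos(a),c[1]+r*np.sin(a),np.full(len(a),z)]; uv=proj(s,P)
    return map_coordinates(g,[uv[:,1],uv[:,0]],order=1)
def best(f,c0):
    G=[(f((c0[0]+i/2e3,c0[1]+j/2e3)),i/2,j/2) for i in range(-20,21) for j in range(-20,21)]
    v,i,j=max(G); return 'score %.1f at'%v,(c0[0]+i/1e3,c0[1]+j/1e3)
zt=p[2]-.104+.075
print('lid top edge',best(lambda c:np.median(2*ring(c,zt,.099)-ring(c,zt,.095)-ring(c,zt,.103)),p[:2]))
print('rotor outer edge',best(lambda c:np.median(ring(c,.056,.096)-ring(c,.056,.102)),(.5085,.0097)))
o=s['img'][:,:,::-1].copy()
for z,c,col in((zt,p,(0,255,0)),(p[2]-.104,p,(255,255,0)),(.056,(.5085,.0097),(0,0,255))):
    for u,v in proj(s,np.c_[c[0]+.099*np.cos(a),c[1]+.099*np.sin(a),np.full(len(a),z)]): cv2.circle(o,(int(u*16),int(v*16)),6,col,-1,shift=4)
cv2.imwrite('pics/lid_ov.png',cv2.resize(o[120:270,210:390],(720,600),interpolation=2))
E
python3 lid.py
```

```text
time: 26.7
ee_pos: [0.5075, 0.0057, 0.1809]
ee_rot: [[0.457, 0.001, -0.889], [0.889, 0.001, 0.457], [0.001, -1.0, -0.0]]
force: [-2.0, -0.1, -3.1]
grip_width: 0.0289
mean [0.5091 0.0057 0.183 ] std mm [0.5 0.  0.6]
shift from mean [ 3.2 23.   2.5]
lid top edge ('score 1.4 at', (np.float64(0.5018036777432546), np.float64(-0.003167005632101893)))
rotor outer edge ('score 34.7 at', (0.5075, 0.0117))
```

View pics/lid_ov.png

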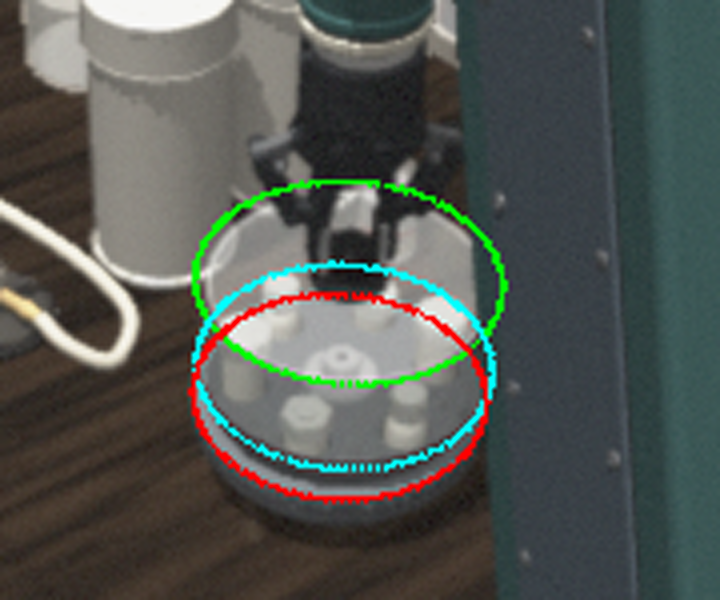

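```bash
P="python3 -m pendant"
$P '[0,1.5,0,1,0,0,3,0,2.2,0,0,3.5,0,2.6,0,0,3.5,0,2.6,0]'
python3 avg.py 3 0.5083 0.0100 0.16
python3 - <<'E'
from h import *
# rim band against prediction: lid points by depth, both cameras
p=get_state()['ee_pos']
for n in('top','scene'):
    c=capture(n); W=world(c).reshape(-1,3); r=np.hypot(W[:,0]-p[0],W[:,1]-p[1])
    m=(r<.11)&(r>.04)&(abs(W[:,2]-(p[2]-.104+.075))<.006); print(n,m.sum(),'z',np.median(W[m,2]) if m.any() else '', 'tcp',p.round(4))
    if m.sum()>50:
        A=np.c_[W[m,:2]-p[:2],np.ones(m.sum())]; print('plane slope',np.linalg.lstsq(A,W[m,2],rcond=None)[0].round(4),'xy min/max',W[m].min(0).round(4),W[m].max(0).round(4))
E
```

```text
time: 27.25
ee_pos: [0.5098, 0.0103, 0.1848]
ee_rot: [[0.456, 0.009, -0.89], [0.89, 0.0, 0.456], [0.004, -1.0, -0.008]]
force: [-0.0, 0.1, -2.2]
grip_width: 0.0292
mean [0.5097 0.0102 0.1846] std mm [0.  0.  0.1]
shift from mean [-0.9 24.6  1.3]
top 609 z 0.15409990939826587 tcp [0.5097 0.0102 0.1845]
plane slope [ 0.0013 -0.0006  0.1543] xy min/max [ 0.419  -0.0528  0.1498] [0.6029 0.1027 0.1604]
scene 1929 z 0.15563092924286806 tcp [0.5097 0.0102 0.1845]
plane slope [ 0.0066 -0.0087  0.1557] xy min/max [ 0.415  -0.0814  0.1495] [0.6026 0.1036 0.1614]
```

```bash
P="python3 -m pendant"
$P '[0,-1,5,1.3,0,0,-1,9,1.3,0,0,-1,12,1.3,0,0,-1,15,1.3,0,0,-1,15,1.3,0]'
python3 avg.py 2 0.5083 0.0100 0.16
```

```text
time: 28.0
ee_pos: [0.5077, 0.0099, 0.1688]
ee_rot: [[0.457, 0.007, -0.89], [0.89, 0.0, 0.457], [0.004, -1.0, -0.006]]
force: [-0.2, -0.6, -3.4]
grip_width: 0.0294
mean [0.508  0.0098 0.1692] std mm [0.1 0.  0.1]
shift from mean [ 0.2  9.2 -0.1]
```

Rim is now about 5 mm below the rotor top with no contact. Going down to seat.

```bash
P="python3 -m pendant"
$P '[0,0,3,0,0,0,0,6,0,0,0,0,8.5,0,0,0,0,9,0,0,0,0,9,0,0]'
$P '[0.6,0,0,0,0,0.6,0,0,0,0,0.6,0,0,0,0,0.6,0,0,0,0,0.6,0,0,0,0]'
$P '[0.6,0,-10,0,0,0.6,0,-30,0,0,0.6,0,-70,0,0,0.6,0,-110,0,0,0.6,0,-110,0,0]'
$P '[0.6,-100,0,-120,0,0.6,-100,0,-120,0,0.6,-100,0,-120,0,0.6,-100,0,-120,0,0.6,-100,0,-120,0]'
$P '[0.6,-100,0,-80,0,0.6,-100,0,-80,0,0.6,-100,0,-80,0,0.6,-100,0,-80,0,0.6,-100,0,-80,0]'
python3 go.py 0.5 0 0.3
```

```text
time: 28.6
ee_pos: [0.5081, 0.0098, 0.1601]
ee_rot: [[0.457, 0.007, -0.89], [0.89, 0.0, 0.457], [0.004, -1.0, -0.006]]
force: [0.8, 0.1, -2.4]
grip_width: 0.029
time: 29.1
ee_pos: [0.5082, 0.0098, 0.1603]
ee_rot: [[0.457, 0.008, -0.89], [0.89, 0.0, 0.457], [0.004, -1.0, -0.007]]
force: [0.3, 0.5, -0.0]
grip_width: 0.051
time: 29.6
ee_pos: [0.511, 0.0094, 0.2765]
ee_rot: [[0.456, 0.019, -0.89], [0.89, -0.001, 0.456], [0.008, -1.0, -0.017]]
force: [0.3, -0.4, 0.7]
grip_width: 0.0507
time: 30.1
ee_pos: [0.5723, -0.1358, 0.2774]
ee_rot: [[0.459, 0.018, -0.888], [0.889, -0.001, 0.459], [0.008, -1.0, -0.017]]
force: [-0.2, 0.6, -0.3]
grip_width: 0.0511
time: 30.6
ee_pos: [0.5968, -0.2598, 0.2774]
ee_rot: [[0.459, 0.017, -0.888], [0.888, 0.001, 0.459], [0.009, -1.0, -0.014]]
force: [0.0, 1.1, 0.6]
grip_width: 0.0509
t 30.60 p [ 0.5968 -0.2598  0.2774] jaw 62.7 tilt [ 0.009 -1.    -0.014] shift [186.6 -23.9 204.9]  F [0.  1.1 0.6] w 0.0509 j [-30.  23.  79.   1.  78. -93.]
```

```bash
python3 - <<'E'
from h import *
I=[]
for n,(u,v) in(('top',(281,225)),('scene',(295,215))):
    c=capture(n); W=world(c).reshape(-1,3); r=np.hypot(W[:,0]-.5083,W[:,1]-.01)
    m=(r<.11)&(r>.035)&(abs(W[:,2]-.131)<.008); A=np.c_[W[m,:2]-[.5083,.01],np.ones(m.sum())]
    print(n,m.sum(),'slope,z',np.linalg.lstsq(A,W[m,2],rcond=None)[0].round(4),W[m].min(0).round(4),W[m].max(0).round(4))
    k=(r<.03)&(abs(W[:,2]-.16)<.006); print(' knob',k.sum(),W[k].mean(0).round(4))
    I.append(cv2.resize(c['img'][v-60:v+60,u-60:u+60,::-1],(400,400),interpolation=2))
cv2.imwrite('pics/fin.png',np.hstack(I))
E
```

```text
top 2662 slope,z [ 0.     -0.      0.1302] [ 0.4174 -0.0811  0.123 ] [0.5996 0.1012 0.1377]
 knob 103 [0.5081 0.0093 0.1601]
scene 2345 slope,z [ 0.0062 -0.0048  0.1309] [ 0.4136 -0.0832  0.123 ] [0.6036 0.102  0.1372]
 knob 104 [0.5057 0.0119 0.1601]
```

View pics/fin.png

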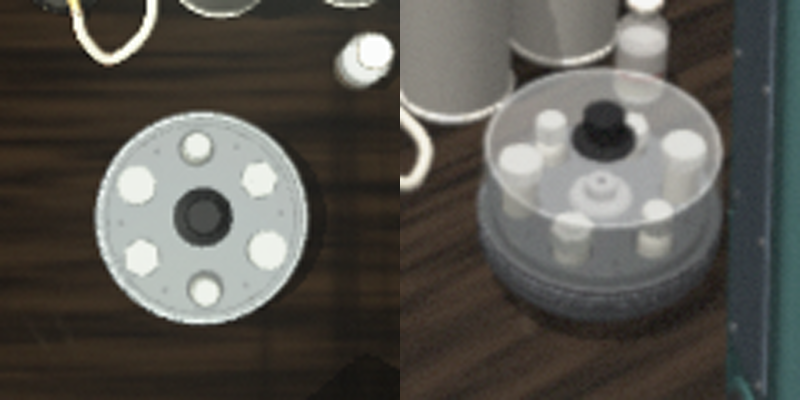

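The lid is level and centred: its knob is at (203,216) in the top view with the knob top at 160 mm, and the lid top at 130–131 mm. All six tubes stand in their pairs.

```bash
python3 -c "
from workcell import *
print(get_state()['time'],get_state()['joint_velocities'].round(2)); print(close_job())"
```

```text
30.7 [ 0.27 -0.21 -0.12 -0.24 -0.17 -0.05]
the job is handed in; nothing more can be done
None
```

I put the three loose tubes (hexagonal, narrow-capped, tall) into the wells opposite their like, set the lid on the shoulder, withdrew the arm and handed the job in at 30.7 s.

**Tubes:** the last pictures from both cameras show six tubes standing upright, each facing its own kind. Each one I placed went in with little contact force (at most about 10 N). When I let each tube go, the tool height matched a tube resting on the well floor to about 1 mm.

**Lid:** its top plane measured 130–131 mm and the top of the knob 160 mm, where a seated lid gives 131 and 160 mm. The slope was zero in the top camera and about 0.008 rad in the scene camera, against the 0.04 limit. The lid is centred within about 1 mm by the top camera and about 3 mm by the scene camera.

**Disagreements and failed checks:**
- The two cameras differed by up to about 4 mm on the knob position.
- The edge fit for the lid in the scene image did not work (score too low), so I used the depth readings instead.
- I did not measure the beaker and bottle again at the end. The arm made no contact with either, and the bottle was still upright in the last picture.

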